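Take the orange-capped vial out of the isolator

TASK

Reach down through the round port in the isolator's roof, lift the orange-capped vial off its pedestal and set it down gently, upright, in the orange dish (not the grey one), then let go. Do not knock hard against the isolator, and leave the blue-capped vial in its place.

Things in the scene. Friction and masses are not known exactly. Their poses are not given: they have to be found in the camera images.
- orange_vial_mid (a point): Centre (half-way up) of the orange-capped vial, a rigid upright cylinder 60 mm tall: white body 36 mm in diameter for the lower 44 mm, orange cap 33 mm in diameter above; about 70 g. Its z axis runs up along the vial. It starts standing on one of the isolator's two pedestals (which one varies), within 5 mm of the pedestal's centre, straight below the port.
- blue_vial_mid (a point): Centre (half-way up) of the blue-capped vial, of the same shape and size, standing on the other pedestal. Not wanted: leave it there.
- isolator: The sample isolator, a low closed box fixed to the table: 240 mm (its x) by 400 mm (its y), 158 mm high, clear walls 5 mm thick, white roof 6 mm thick. The roof has two round ports 140 mm in diameter, rimmed in black, centred at y = +100 and -100 mm. Under the middle of each stands a steel pedestal 60 mm in diameter whose top is 90 mm above the table, so that a vial's cap lies 8 mm below the roof's upper face. Origin: centre of its underside, on the table; z up; yaw varies.
- orange_dish_floor (a point): Centre of the orange dish's inner floor, 30 mm above the table. The dish is a round stand 88 mm across, fixed to the table, with a flat recess 76 mm in diameter and 12 mm deep (rim 42 mm above the table). A grey dish of the same shape stands near by and must not be used; which of the two is nearer the robot varies.
Mind the look-alikes: they are no part of the job. What is shaped like the part that bears orange_vial_mid but pink or yellow is not meant. What is shaped like the part that bears blue_vial_mid but green is not meant.

How it is judged:
By the outcome, as a careful person would: the job done as asked, in the order asked, and still so for the second after the job is handed in, with the robot touching nothing.
It also fails if it takes over 40 s, if anything falls off the work surface, if the arm or the gripper's body presses on something with over 40 N, if the wrist force passes 120 N, or if a joint passes its speed limit or range.

ROBOT

A 6-joint arm with a two-finger parallel gripper is mounted at the origin on the work surface. World frame = base frame: x ahead of the robot, y to its left, z up, the work surface at z = 0. Lengths are in m, angles in rad, forces in N, time in s.
With the tool pointing down it reaches from about 0.35 to 0.8 m from the base axis. Payload 7.3 kg.
Tool frame: the origin (TCP) lies between the finger pads; the fingertips stand 8 mm ahead of it and the grasp point (between the pads) lies 11 mm behind it; z points along the fingers, y is the line along which they close (so a half turn about z gives the same grasp; the last joint's range is limited). The gripper opens to 85 mm and grips with 20 to 120 N. Pads are 22 mm wide; open, the fingers measure 114 mm over their backs; the gripper's body (76 mm by 85 mm) begins 54 mm behind the grasp point. The pads swing forward as they close: fully open they stand 13 mm farther back than shut.
Start: joints at [-1.246, 0.342, 1.524, -0, 1.275, -0.146], TCP at [0.238, -0.468, 0.239] pointing down, gripper open.
Joint ranges: [-2.53, 2.53], [-0.77, 2.02], [0.04, 2.7], [-1, 4.14], [0.28, 2.66], [-3.11, 3.11]. Speed limits (rad/s): [2.57, 2.57, 3.14, 3.14, 3.14, 3.14].

INTERFACE

Orientations are given as a unit quaternion [w, x, y, z].
In Python, from cell import monitor, get_image, camera_model, job_done, cut_out gives the robot as it stands.
- The arm moves only by the shell command python3 -m pendant 'ROWS'. ROWS is JSON, a list of rows, each a list of 7 numbers: the turn, a rotation vector about the tool's x, y, z in degrees, then the shift along the tool's x, y, z in mm, then the finger opening in mm, from 0 to 85.4. A call has 1 to 12 rows; each row shifts and turns the commanded pose from where the row before left it, along the tool's axes as they then stand; what a row does not reach is not made up. A row lasts 1/10 s, in which the tool goes at most 50 mm and 8.59 degrees, less where a joint would pass 70% of its speed; a pose out of reach is approached as far as the arm can. A call with a gripper value outside its range is refused whole. The fingers move at their own pace and stop on an object; the grip force is fixed at half the most. Time passes only in rows, so rows that do not move let the fingers close. It gives the time, the measured TCP pose, the force, the opening and the grip force at its end, in the units of the state.
- monitor.read_state(): the state, without advancing time (a new reading comes with each control period).
- get_image(name): name is "scene" or "side" or "wrist"; returns the picture (400x640x3 uint8, blue, green, red); there is no depth.
- camera_model(name): a dict with "vertical_fov" (degrees; the focal length in pixels is half the picture's height over the tangent of half this angle, whatever the lens; pixels are square), "cx", "cy" (the principal point, pixels), "R" (3x3) and "t" (3): a world point X has camera coordinates R X + t. Camera axes: x right, y down, z forward; pixel columns grow to the right and rows downward; lengths in m; the calibration is good to about 2 mm. A picture is of the moment at which its call begins: read the wrist's pose just before it. camera_model takes no time and is no camera call; for the wrist camera it gives the pose at the moment of the call.
- job_done(): hands the job in; it is judged then, once.
Trained networks look in the newest picture that a camera, given by its name, has taken for a name from the list of things; names that differ only in an ending like _2 or _b are one class to them, and where a whole thing is asked for, a point or a joint stands for the part that bears it (a point fixed in the world has none). Each returns a list of dicts, best first, with "conf" (0 to 1); they miss things now and then, are a little off and sometimes report something else, mostly with a low value. They report only what shows in the picture. A call takes as long as a camera call. They do not tell look-alikes from the thing itself.
- cut_out(target, camera): "region" (400x640 bool, what is visible of it) and "pixel" ([column, row] in pixels, amid what is visible of it).
The state is a dict: "t": time; "q": joint angles; "qvel": joint speeds; "joint_efforts": joint torques, N m; "tool_pos": TCP position; "tool_rot": TCP orientation; "ft_force": force on the tool from outside, world axes, zero at the start; "moment": the same for the moment, N m; "finger_gap": opening from 0.0 (shut) to 1.0 (fully open); "finger_force": force on a finger pad.
Only numpy, scipy, OpenCV 4.12 (cv2) and the standard library are available. Lean on these libraries where they do the work, as an engineer would, in place of code of your own. Each camera call takes 0.05 s, during which the arm holds its last target. There are 200 camera calls.

## Working session

There is one attempt and no reset: what is moved stays moved. The work goes in short steps, Python scripts to look and compute and a shell command to move; the robot and the scene stay as the last step left them, time stands still between calls to the robot, and variables do not carry over. Pictures are saved under pics/ and viewed, at most 10 in all, crops included, and the job is handed in when it is done.

```bash
mkdir -p pics; python3 - <<'E'
from cell import *
import cv2,numpy as np
s=monitor.read_state();print({k:np.round(v,3).tolist() for k,v in s.items()})
a=get_image("scene");b=get_image("side")
cv2.imwrite("pics/scene.png",a);cv2.imwrite("pics/side.png",b)
for c in("scene","side"):
    m=camera_model(c);print(c,{k:np.round(v,4).tolist() for k,v in m.items()})
    for n in("orange_vial_mid","blue_vial_mid","orange_dish_floor","isolator"):
        for d in cut_out(n,c)[:4]:print(n,np.round(d["pixel"]),round(d["conf"],2),int(d["region"].sum()))
E
```

```text
{'t': 0.0, 'q': [-1.246, 0.343, 1.525, -0.0, 1.275, -0.146], 'qvel': [0.0, 0.001, 0.001, 0.0, 0.002, 0.001], 'joint_efforts': [-0.002, -43.368, -24.602, -0.0, 0.008, 0.0], 'tool_pos': [0.238, -0.467, 0.239], 'tool_rot': [-0.001, 0.972, 0.233, -0.0], 'ft_force': [-1.105, -0.232, 0.333], 'moment': [0.031, -0.01, 0.008], 'finger_force': 0.0, 'finger_gap': 0.999}
scene {'vertical_fov': 53.4718, 'cx': 323.6027, 'cy': 202.4306, 'R': [[-0.0994, 0.9949, -0.0165], [0.824, 0.0731, -0.5618], [-0.5578, -0.0694, -0.8271]], 't': [0.0135, -0.3779, 1.365]}
orange_vial_mid [316. 199.] 0.62 347
orange_vial_mid [269. 186.] 0.58 230
orange_vial_mid [254. 223.] 0.52 223
blue_vial_mid [473. 237.] 0.77 287
blue_vial_mid [402. 206.] 0.52 335
orange_dish_floor [193. 231.] 0.97 1016
orange_dish_floor [316. 200.] 0.6 310
isolator [359. 215.] 0.87 19237
side {'vertical_fov': 48.2836, 'cx': 324.885, 'cy': 198.8686, 'R': [[0.9989, 0.0457, -0.0133], [0.0208, -0.6697, -0.7423], [-0.0428, 0.7412, -0.6699]], 't': [-0.541, 0.1225, 1.3602]}
orange_vial_mid [290. 269.] 0.63 255
orange_vial_mid [321. 204.] 0.48 215
orange_vial_mid [331. 271.] 0.48 272
blue_vial_mid [323. 160.] 0.42 162
orange_dish_floor [340. 327.] 0.96 1182
isolator [326. 200.] 0.95 9822
```

View pics/scene.png

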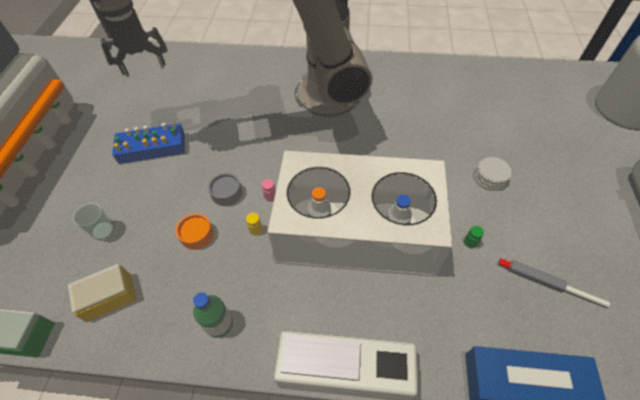

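View pics/side.png

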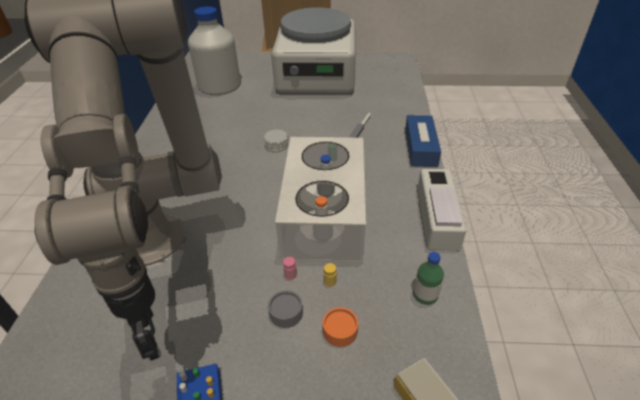

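The orange cap under the left port, at scene (319,195), is the orange vial. The look-alikes are pink (268,189) and yellow (254,223), standing free on the table outside the isolator. The orange dish is at scene (193,231) and side (340,327); the grey one is at (225,189). I'll measure these and confirm with a crop.

```bash
cat > h.py <<'E'
from cell import *
import cv2,numpy as np
def ray(c,px,m=None):
    m=m or camera_model(c);f=200/np.tan(np.radians(m["vertical_fov"]/2))
    R=np.array(m["R"]);t=np.array(m["t"])
    d=R.T@np.array([(px[0]-m["cx"])/f,(px[1]-m["cy"])/f,1]);return -R.T@t,d/np.linalg.norm(d)
def atz(c,px,z,m=None):
    o,d=ray(c,px,m);return o+d*(z-o[2])/d[2]
def tri(a,b):
    A=[];r=[]
    for o,d in(a,b):
        P=np.eye(3)-np.outer(d,d);A.append(P);r.append(P@o)
    x=np.linalg.lstsq(np.vstack(A),np.hstack(r),rcond=None)[0]
    return x,[np.linalg.norm((np.eye(3)-np.outer(d,d))@(x-o)) for o,d in(a,b)]
def blob(img,lo,hi,near):
    h=cv2.cvtColor(img,cv2.COLOR_BGR2HSV);m=cv2.inRange(h,lo,hi)
    n,l,st,c=cv2.connectedComponentsWithStats(m)
    i=1+np.argmin(np.linalg.norm(c[1:]-near,axis=1)+np.where(st[1:,4]<15,1e3,0));return c[i],st[i]
E
python3 - <<'E'
from h import *
a=cv2.imread("pics/scene.png");b=cv2.imread("pics/side.png")
lo,hi=(4,150,90),(16,255,255)
for n,pa,pb in(("cap",(319,195),(321,202)),("dish",(193,231),(340,327))):
    ca,sa=blob(a,lo,hi,pa);cb,sb=blob(b,lo,hi,pb)
    print(n,ca.round(1),sa,cb.round(1),sb,tri(ray("scene",ca),ray("side",cb)))
    for z in((.143,) if n=="cap" else (.04,)):print(atz("scene",ca,z),atz("side",cb,z))
c1=cv2.resize(a[140:270,160:460],None,fx=2.6,fy=2.6,interpolation=2)
cv2.imwrite("pics/crop.png",c1)
E
```

```text
cap [318.2 193.1] [312 187  14  13 135] [320.9 200.8] [316 196  11  11  87] (array([0.53050623, 0.02867603, 0.14723488]), [np.float64(0.0007972737678109351), np.float64(0.0007972737678112781)])
[0.52661692 0.02851523 0.143     ] [0.53082353 0.03256056 0.143     ]
dish [194.1 230.7] [176 214  37  35 969] [339.9 326.2] [ 323  308   35   38 1071] (array([ 0.59164823, -0.29403155,  0.02433187]), [np.float64(0.0008694301042201179), np.float64(0.0008694301042193595)])
[ 0.59925628 -0.28669379  0.04      ] [ 0.5924568  -0.30435097  0.04      ]
```

View pics/crop.png

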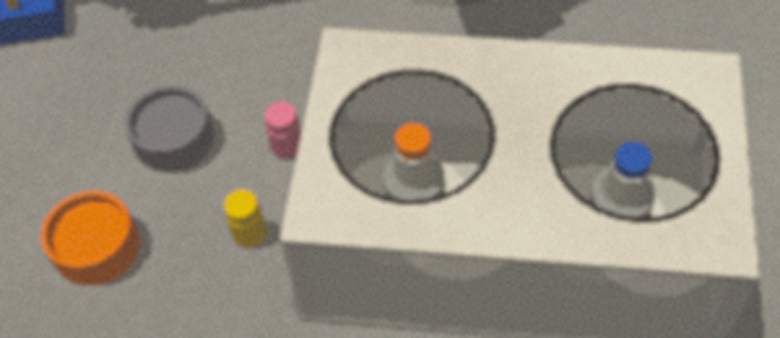

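The crop confirms it: the orange cap stands inside the left port and the blue cap in the right. Pink and yellow stand on the table outside, and the orange dish is the lower left one. Triangulated: cap at (0.530, 0.029, 0.147), the height it should have; dish at about (0.594, -0.295). Next I move above the port.

```bash
python3 -m pendant '[[0,0,0,40,-26,-5,85],[0,0,0,40,-26,-5,85],[0,0,0,40,-26,-5,85],[0,0,0,40,-26,-5,85],[0,0,0,40,-26,-5,85],[0,0,0,40,-26,-5,85],[0,0,0,40,-26,-5,85],[0,0,0,40,-26,-5,85],[0,0,0,40,-26,-5,85],[0,0,0,40,-26,-5,85],[0,0,0,40,-26,-5,85],[0,0,0,40,-26,-5,85]]'
python3 -m pendant '[[0,0,0,0,0,0,85],[0,0,0,0,0,0,85]]'
python3 - <<'E'
from h import *
m=camera_model("wrist");a=get_image("wrist");cv2.imwrite("pics/w1.png",a)
s=monitor.read_state();print(s["tool_pos"],s["tool_rot"])
c,st=blob(a,(4,150,90),(16,255,255),(320,200));print(c,st,atz("wrist",c,.15,m))
E
```

```text
t: 1.7
tool_pos: [0.5251, 0.0299, 0.2997]
tool_rot: [0.0, 0.972, 0.233, 0.0]
ft_force: [0.7, -0.5, -0.1]
finger_gap: 0.993
finger_force: 0.0
t: 1.9
tool_pos: [0.5245, 0.0288, 0.2989]
tool_rot: [0.0, 0.972, 0.234, -0.0]
ft_force: [-0.4, 0.5, -0.2]
finger_gap: 0.997
finger_force: 0.0
[0.52407301 0.02779995 0.29894119] [ 1.27988628e-04  9.72337093e-01  2.33581487e-01 -4.99297887e-04]
[324.50787879 180.23151515] [309 163  32  34 825] [0.52958055 0.02905625 0.15      ]
```

View pics/w1.png

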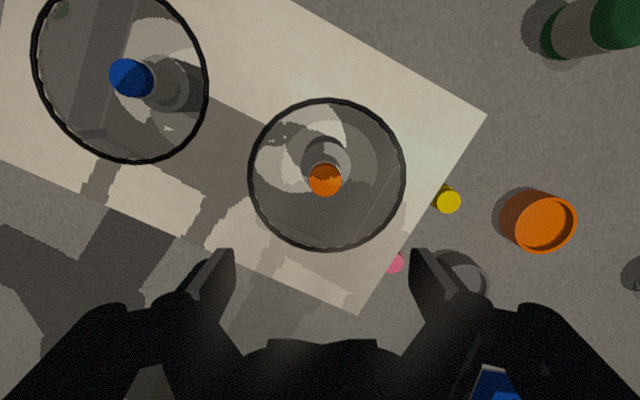

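The wrist view shows the orange cap at (324,180), almost at the port's centre (327,174), which agrees with the triangulation to 1 mm. I shift by (+6,+2) mm, narrow the fingers to 70 mm and go down.

```bash
python3 -c "
from h import *
for p,z in(((327,174.5),.158),((544,223),.042)):print(atz('wrist',p,z))"
python3 -m pendant '[[0,0,0,6,2,10,70],[0,0,0,0,0,20,70],[0,0,0,0,0,20,70],[0,0,0,0,0,20,70],[0,0,0,0,0,20,70],[0,0,0,0,0,0,70],[0,0,0,0,0,0,70]]'
```

```text
[0.53689202 0.02944183 0.158     ]
[ 0.59206262 -0.2887736   0.042     ]
t: 2.65
tool_pos: [0.5306, 0.0279, 0.2093]
tool_rot: [-0.0, 0.973, 0.232, -0.0]
ft_force: [-0.8, -0.6, 0.6]
finger_gap: 0.818
finger_force: 0.0
```

```bash
python3 -m pendant '[[0,0,0,0,0,15,70],[0,0,0,0,0,15,70],[0,0,0,0,0,15,70],[0,0,0,0,0,15,70],[0,0,0,0,0,15,70],[0,0,0,0,0,12,70],[0,0,0,0,0,8,70],[0,0,0,0,0,0,70],[0,0,0,0,0,0,70]]'
python3 - <<'E'
from h import *
cv2.imwrite("pics/w2.png",get_image("wrist"))
E
```

```text
t: 3.55
tool_pos: [0.5311, 0.0287, 0.1148]
tool_rot: [0.0, 0.972, 0.233, 0.0]
ft_force: [0.4, 0.1, 0.9]
finger_gap: 0.82
finger_force: 0.0
```

View pics/w2.png

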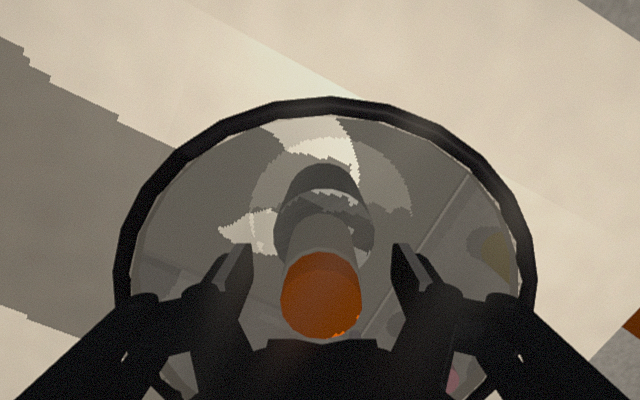

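The fingers straddle the orange vial (cap at (321,295)) symmetrically, clear of the rim. I close on it.

```bash
python3 -m pendant '[[0,0,0,0,0,0,50],[0,0,0,0,0,0,40],[0,0,0,0,0,0,25],[0,0,0,0,0,0,25],[0,0,0,0,0,0,25],[0,0,0,0,0,0,25],[0,0,0,0,0,0,25],[0,0,0,0,0,0,25]]'
python3 -m pendant '[[0,0,0,0,0,-5,25],[0,0,0,0,0,-10,25],[0,0,0,0,0,-10,25],[0,0,0,0,0,0,25]]'
```

```text
t: 4.4
tool_pos: [0.5311, 0.0289, 0.115]
tool_rot: [0.0, 0.972, 0.233, 0.001]
ft_force: [-0.2, 0.2, 5.4]
finger_gap: 0.401
finger_force: 60.1
t: 4.8
tool_pos: [0.5317, 0.0287, 0.1411]
tool_rot: [0.001, 0.972, 0.233, 0.002]
ft_force: [-0.4, -1.1, -0.2]
finger_gap: 0.403
finger_force: 59.7
```

```bash
python3 -m pendant '[[0,0,0,0,0,-20,25],[0,0,0,0,0,-20,25],[0,0,0,0,0,-20,25],[0,0,0,0,0,-20,25],[0,0,0,0,0,-8,25],[0,0,0,0,0,0,25],[0,0,0,0,0,0,25]]'
python3 - <<'E'
from h import *
mw=camera_model("wrist")
m=camera_model("wrist");w=get_image("wrist");b=get_image("side");a=get_image("scene")
cv2.imwrite("pics/w3.png",w);cv2.imwrite("pics/m3.png",np.hstack([b[120:350,230:430],a[130:360,160:400]]))
for c,i in(("scene",a),("side",b)):
    for n in range(1):
        L=[d for d in cut_out("orange_dish_floor",c)][:1]
        for d in L:
            (e,ax,an)=cv2.fitEllipse(max(cv2.findContours(d["region"].astype(np.uint8),0,1)[0],key=len));print(c,d["pixel"],e,ax)
cl=blob(w,(4,150,90),(16,255,255),(560,230));print(cl,atz("wrist",cl[0],.04,m))
for c,q in(("scene",(194,227.5)),("side",(340,325))):print(c,atz(c,q,.042))
E
```

```text
t: 5.5
tool_pos: [0.5302, 0.0289, 0.2264]
tool_rot: [-0.0, 0.972, 0.233, -0.001]
ft_force: [-0.1, -0.4, -0.4]
finger_gap: 0.405
finger_force: 59.8
scene [194.4, 231.9] (194.71975708007812, 231.33973693847656) (33.93114471435547, 36.52476501464844)
side [337.9, 326.8] (339.2186279296875, 326.2097473144531) (36.994285583496094, 39.66287612915039)
(array([583.71064604, 250.01971489]), array([ 549,  218,   76,   67, 3297], dtype=int32)) [ 0.59148917 -0.28850234  0.04      ]
scene [ 0.59105356 -0.28861561  0.042     ]
side [ 0.59273504 -0.30228029  0.042     ]
```

View pics/m3.png

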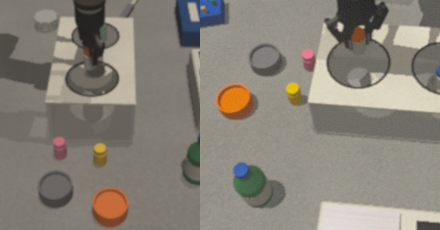

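The vial is held and clear of the roof; the orange dish is at (0.592, -0.290). I carry it over.

```bash
python3 -m pendant '[[0,0,0,-5,17,0,25],[0,0,0,-10,35,0,25],[0,0,0,-10,35,0,25],[0,0,0,-10,35,0,25],[0,0,0,-11,38,0,25],[0,0,0,-11,38,0,25],[0,0,0,-11,38,0,25],[0,0,0,-11,38,0,25],[0,0,0,-8,29,0,25],[0,0,0,-3,11,0,25],[0,0,0,0,0,0,25],[0,0,0,0,0,0,25]]'
python3 - <<'E'
from h import *
m=camera_model("wrist");w=get_image("wrist");cv2.imwrite("pics/w4.png",w)
print(monitor.read_state()["tool_pos"])
for d in cut_out("orange_dish_floor","wrist")[:2]:
    e=cv2.fitEllipse(max(cv2.findContours(d["region"].astype(np.uint8),0,1)[0],key=len));print(d["conf"],d["pixel"],e,atz("wrist",e[0],.04,m))
E
```

```text
t: 6.95
tool_pos: [0.5928, -0.2906, 0.2269]
tool_rot: [-0.001, 0.972, 0.233, -0.0]
ft_force: [-0.1, -0.1, -0.7]
finger_gap: 0.405
finger_force: 59.9
[ 0.59285149 -0.2902631   0.22724291]
0.72 [323.2, 176.2] ((323.8466796875, 175.98768615722656), (76.90399932861328, 78.0228271484375), 134.7095947265625) [ 0.59378075 -0.29175062  0.04      ]
0.52 [65.5, 107.7] ((66.26179504394531, 109.66085052490234), (159.86944580078125, 297.2941589355469), 12.240385055541992) [ 0.53484755 -0.0218972   0.04      ]
```

View pics/w4.png

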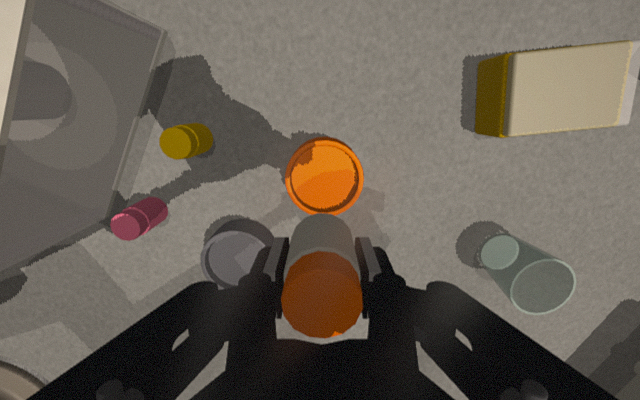

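The orange dish, at (324,176), lies right below the held vial, within 2 mm. The vial's foot should touch when the TCP is at about 0.055.

```bash
python3 -m pendant '[[0,0,0,0,0,15,25],[0,0,0,0,0,25,25],[0,0,0,0,0,25,25],[0,0,0,0,0,25,25],[0,0,0,0,0,25,25],[0,0,0,0,0,20,25],[0,0,0,0,0,15,25],[0,0,0,0,0,8,25],[0,0,0,0,0,5,25],[0,0,0,0,0,0,25],[0,0,0,0,0,0,25]]'
python3 -m pendant '[[0,0,0,0,0,2,25],[0,0,0,0,0,2,25],[0,0,0,0,0,2,25],[0,0,0,0,0,0,25]]'
```

```text
t: 8.15
tool_pos: [0.5934, -0.2921, 0.0653]
tool_rot: [0.001, 0.972, 0.233, 0.001]
ft_force: [-0.6, 0.1, -1.2]
finger_gap: 0.399
finger_force: 59.9
t: 8.55
tool_pos: [0.5927, -0.2918, 0.058]
tool_rot: [-0.0, 0.972, 0.233, -0.0]
ft_force: [-0.4, 0.7, -1.6]
finger_gap: 0.4
finger_force: 59.9
```

```bash
python3 -m pendant '[[0,0,0,0,0,1,25],[0,0,0,0,0,1,25],[0,0,0,0,0,0,25]]'
python3 -m pendant '[[0,0,0,0,0,1,25],[0,0,0,0,0,0,25]]'
```

```text
t: 8.85
tool_pos: [0.5928, -0.2918, 0.0561]
tool_rot: [-0.0, 0.972, 0.233, -0.0]
ft_force: [-0.8, 0.2, -1.2]
finger_gap: 0.397
finger_force: 59.9
t: 9.05
tool_pos: [0.5928, -0.2918, 0.0552]
tool_rot: [-0.0, 0.972, 0.233, -0.0]
ft_force: [0.1, 0.1, -1.2]
finger_gap: 0.4
finger_force: 59.9
```

```bash
python3 -m pendant '[[0,0,0,0,0,1,25],[0,0,0,0,0,0,25]]'
python3 -m pendant '[[0,0,0,0,0,0.5,25],[0,0,0,0,0,0,25]]'
```

```text
t: 9.25
tool_pos: [0.5929, -0.2919, 0.0551]
tool_rot: [0.0, 0.972, 0.233, 0.0]
ft_force: [-2.4, 1.3, 4.8]
finger_gap: 0.4
finger_force: 60.5
t: 9.45
tool_pos: [0.5929, -0.2919, 0.055]
tool_rot: [0.0, 0.972, 0.233, 0.0]
ft_force: [-3.8, 2.2, 7.7]
finger_gap: 0.4
finger_force: 60.9
```

It touched at the expected height with about 8 N. I let go and back off upwards.

```bash
python3 -m pendant '[[0,0,0,0,0,-0.5,38],[0,0,0,0,0,0,45],[0,0,0,0,0,0,52],[0,0,0,0,0,0,60],[0,0,0,0,0,0,60],[0,0,0,0,0,0,60]]'
python3 -m pendant '[[0,0,0,0,0,-5,60],[0,0,0,0,0,-15,60],[0,0,0,0,0,-25,60],[0,0,0,0,0,-30,60],[0,0,0,0,0,-30,60],[0,0,0,0,0,-30,60],[0,0,0,0,0,-15,60],[0,0,0,0,0,0,60],[0,0,0,0,0,0,60]]'
python3 - <<'E'
from h import *
w=get_image("wrist");b=get_image("side")
cv2.imwrite("pics/w5.png",np.hstack([cv2.resize(w,(480,300)),cv2.resize(b[150:350,230:430],(300,300))]))
E
```

```text
t: 10.05
tool_pos: [0.5929, -0.2918, 0.0542]
tool_rot: [-0.0, 0.972, 0.233, -0.0]
ft_force: [0.4, 0.1, -0.2]
finger_gap: 0.705
finger_force: 0.0
t: 10.95
tool_pos: [0.5928, -0.2917, 0.2047]
tool_rot: [0.0, 0.972, 0.233, 0.0]
ft_force: [-0.9, 0.2, -0.3]
finger_gap: 0.706
finger_force: 0.0
```

View pics/w5.png

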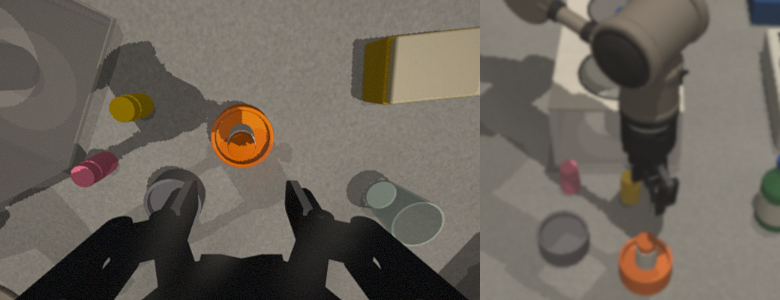

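The vial stands upright in the middle of the orange dish (wrist crop (242,138), side crop (647,250)), and the gripper is free above it.

```bash
python3 -c "
from cell import *
print(job_done())"
```

```text
the job is handed in; nothing more can be done
None
```

The orange-capped vial stands upright in the orange dish, released and with the gripper clear above it; the blue-capped vial was not touched, and the job was handed in at about 11 s.

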